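Tamp the chocolate level in the melter and put its lid on

TASK

The broken chocolate in the melter's pan is heaped up above the fill line. Hold the tamper by its grip and press and work the pieces down until they all lie in one level layer below the pan's fill line; finish while it is level with a firm press of about one kilo on the bed, but never bear down on a piece with more than about two and a half kilos, and keep the gripper off the chocolate. Then stand the tamper upright on the table clear of the melter, put the lid on so that it sits flat in the pan's rim, and leave everything else where it is.

Things in the scene. Friction and masses are not known exactly. Their poses are not given: they have to be found in the camera images.
- melter: White table-top chocolate melter, fixed, 180 (x) x 210 (y) x 88 mm high; origin under its centre on the table, z up, black control panel on its -x side. The sunk steel pan is centred on it: inside 112 mm along x, 142 mm along y, upright walls, floor 36 mm and rim 88 mm above the origin.
- pan_floor (a point): Centre of the pan's floor, inside; axes as the melter. A dark fill line runs round the pan walls 42 mm above the floor; the rim, with a 16 mm wide flat steel flange, is 52 mm above it. A level layer of pieces tops out 31 to 38 mm above it. All is hard: pressing, 1 mm of travel is about 20 N.
- lid_seat (a point): Where the lid's origin lies when it is seated, on the pan's axis 83 mm above the table; axes as the melter. The lid's x axis lies along this x, either way round.
- tamper: Tamper, 126 mm high, about 0.22 kg, standing upright on its white nylon foot; origin at the centre of the foot's flat underside, z up along the stem. Foot 68 mm in diameter, 10 mm thick; steel stem 16 mm; round hand guard 42 mm in diameter from 60 to 66 mm; above it the black grip.
- tamper_grip (a point): Where to hold the tamper, on its axis 88 mm above its underside: the grip is 26 x 26 mm square (sides along the tamper's x and y), from 66 to 126 mm. Fingertips 19 mm below this point are 3 mm above the guard, which takes the thrust if the grip slips.
- lid: Steel lid, about 0.18 kg, right way up on the table; origin at the centre of its underside, z up. Sheet 134 mm along x, 164 mm along y, 3 mm thick, its underside 5 mm above the origin; below it a stepped locating pad, 105 x 135 mm and 100 x 130 mm for its lowest 2.5 mm, drops into the pan's mouth with 3.5 mm play.
- lid_knob (a point): Where to hold the lid's black knob, 34 mm above the lid's origin: 24 mm along the lid's x, 44 mm along its y, from 18 to 44 mm above the origin. Grip it across its 24 mm.
- kitchen_timer: Bystander: round orange and white wind-up timer, 68 mm wide, 54 mm high, loose; to be left alone.
- cinnamon_jar: Bystander: spice jar with black cap, 41 mm wide, 105 mm high, loose; to be left alone.
- chunk_0: Piece of broken dark chocolate, a lump about 36 mm across, about 0.03 kg, loose, slides and rolls (friction about 0.4). Origin near its middle: 15 to 19 mm above the pan floor when it lies on the floor, over 30 mm when it rides on others; its top is 15 to 19 mm above its origin. Pressing it with 5 to 15 N parts the pieces under it; if it jams, ease off and shift it sideways.
- chunk_1: Another such piece, as chunk_0.
- chunk_2: Another such piece, as chunk_0.
- chunk_3: Another such piece, as chunk_0.
- chunk_4: Another such piece, as chunk_0.
- chunk_5: Another such piece, as chunk_0.
- chunk_6: Another such piece, as chunk_0.
- chunk_7: Another such piece, as chunk_0.
- chunk_8: Another such piece, as chunk_0.
There are look-alikes about, which are no part of the job. What is shaped like the tamper but purple or yellow is not meant.

How it is judged:
By the outcome, as a careful person would: the job done as asked, in the order asked, and still so for the second after the job is handed in, with the robot touching nothing.
It also fails if it takes over 72 s, if anything falls off the work surface, if the arm or the gripper's body presses on something with over 40 N, if the wrist force passes 120 N, or if a joint passes its speed limit or range.

ROBOT

A 6-joint arm with a two-finger parallel gripper is mounted at the origin on a cart in front of the work surface, level with it; the furniture and walls round the work are solid. World frame = base frame: x ahead of the robot, y to its left, z up, the work surface at z = 0. Lengths are in m, angles in degrees, forces in N, time in s.
With the tool pointing down it reaches from about 0.3 to 0.75 m from the base axis. Payload 8.5 kg.
Tool frame: the origin (TCP) lies midway between the tips of the shut fingers; the grasp point (between the pads) lies 19 mm behind it; z points along the fingers, y is the line along which they close (so a half turn about z gives the same grasp; the last joint's range is limited). The gripper opens to 85 mm and grips with 20 to 120 N. Pads are 22 mm wide; open, the fingers measure 114 mm over their backs; the gripper's body (76 mm by 85 mm) begins 54 mm behind the grasp point. The pads swing forward as they close: fully open they stand 13 mm farther back than shut.
Start: joints at [-83.268, 21.807, 74.336, -0, 83.858, -12.336], TCP at [0.18, -0.52, 0.231] pointing down, gripper open.
Joint ranges: [-178.18, 178.18], [-50.72, 133.34], [12.68, 142.11], [-81.47, 261.47], [9.98, 163.14], [-165.26, 165.26]. Speed limits (degrees/s): [136.94, 136.94, 180, 180, 180, 180].

INTERFACE

Orientations are given as a 3x3 rotation matrix whose columns are the frame's x, y, z axes.
In Python, from rig import env, viewer, recognise, pinpoint gives the robot as it stands.
- The arm moves only by the tool move_arm, never from a script. Its argument "plan" is text: rows parted by semicolons, each of 7 numbers parted by spaces: the shift along the tool's x, y, z in m, then the turn, a rotation vector about the tool's x, y, z in rad, then the finger opening in m, from 0 to 0.0854. A call has 1 to 12 rows; each row shifts and turns the commanded pose from where the row before left it, along the tool's axes as they then stand; what a row does not reach is not made up. A row lasts 1/8 s, in which the tool goes at most 62.5 mm and 10.7 degrees, less where a joint would pass 70% of its speed; a pose out of reach is approached as far as the arm can. A call is refused whole if a number of a shift passes 0.0625 or a number of a turn 0.188, either way. A call with a gripper value outside its range is refused whole. The fingers move at their own pace and stop on an object; "grip_force" is the grip in N (left out, the last holds). Time passes only in rows, so rows that do not move let the fingers close. It gives the time, the measured TCP pose, the force, the opening and the grip force at its end, in the units of the state.
- env.observe(): the state, without advancing time (a new reading comes with each control period).
- viewer.get_image(name): name is "scene" or "top" or "wrist"; returns (picture, depth): 420x560x3 uint8, red, green, blue; 420x560 float32, m along the optical axis (not along the pixel's ray), 0 where there is no reading.
- viewer.calibration(name): a dict with "fx", "fy", "cx", "cy" (pixels), "R" (3x3) and "t" (3): a world point X has camera coordinates R X + t. Camera axes: x right, y down, z forward; pixel columns grow to the right and rows downward; lengths in m; the calibration is good to about 2 mm. A picture is of the moment at which its call begins: read the wrist's pose just before it. calibration takes no time and is no camera call; for the wrist camera it gives the pose at the moment of the call.
- env.close_job(): hands the job in; it is judged then, once.
Trained networks look in the newest picture that a camera, given by its name, has taken for a name from the list of things; names that differ only in an ending like _2 or _b are one class to them, and where a whole thing is asked for, a point or a joint stands for the part that bears it (a point fixed in the world has none). Each returns a list of dicts, best first, with "conf" (0 to 1); they miss things now and then, are a little off and sometimes report something else, mostly with a low value. They report only what shows in the picture. A call takes as long as a camera call. They do not tell look-alikes from the thing itself.
- recognise(camera, name): "extent" ([centre column, centre row, width, height] in pixels, round what is visible of it).
- pinpoint(camera, name): "pixel" ([column, row] in pixels: a listed point, or the origin of a listed thing).
The state is a dict: "time_s": time; "q": joint angles; "qvel": joint speeds; "joint_efforts": joint torques, N m; "position": TCP position; "tool_rot": TCP orientation; "ft_force": force on the tool from outside, world axes, zero at the start; "wrist_torque": the same for the moment, N m; "grip_width": finger opening in m; "gripper_force": force on a finger pad.
Only numpy, scipy, OpenCV 4.12 (cv2) and the standard library are available. Lean on these libraries where they do the work, as an engineer would, in place of code of your own. Each camera call takes 0.05 s, during which the arm holds its last target. There are 200 camera calls.

## Working session

There is one attempt and no reset: what is moved stays moved. The work goes in short steps, Python scripts to look and compute and a tool call to move; the robot and the scene stay as the last step left them, time stands still between calls to the robot, and variables do not carry over. Pictures are saved under pics/ and viewed, at most 10 in all, crops included, and the job is handed in when it is done.

Besides the shell and the picture viewer there is one more tool, called after "Request:" by a JSON object that holds its "api" and its "payload", one argument or row to a line. move_arm: Moves the arm, as the interface text tells. Its arguments: {"type":"object","properties":{"plan":{"type":"string"},"grip_force":{"type":"number"}},"required":["plan"]}

```bash
ls; mkdir -p pics
cat > h.py <<'E'
import numpy as np, cv2
from rig import env, viewer, recognise, pinpoint
def back(cam,u,v,z=None,d=None):
    c=viewer.calibration(cam);R=np.array(c['R']);t=np.array(c['t'])
    r=np.array([(u-c['cx'])/c['fx'],(v-c['cy'])/c['fy'],1.])
    if d is not None: return R.T@(r*d-t)
    o=-R.T@t;w=R.T@r
    return o+w*(z-o[2])/w[2]
def cloud(cam,depth):
    c=viewer.calibration(cam);R=np.array(c['R']);t=np.array(c['t'])
    v,u=np.mgrid[:depth.shape[0],:depth.shape[1]]
    P=np.stack([(u-c['cx'])/c['fx']*depth,(v-c['cy'])/c['fy']*depth,depth],-1)-t
    return P@R
def save(n,im): cv2.imwrite('pics/'+n,im[...,::-1])
E
python3 - <<'E'
from h import *
a,d=viewer.get_image('top');s,ds=viewer.get_image('scene')
save('a.png',np.vstack([a,s])[:, :]) 
cv2.imwrite('pics/a.png',cv2.resize(np.hstack([a,s])[...,::-1],(800,300)))
save('top.png',a);save('scene.png',s)
np.save('dt.npy',d)
for cam in('top','scene'):
  for n in('melter','pan_floor','lid_seat','tamper','tamper_grip','lid','lid_knob','kitchen_timer','cinnamon_jar','chunk_0'):
    print(cam,n,[(np.round(x['pixel']),round(x['conf'],2)) for x in pinpoint(cam,n)][:10])
E
```

```text
pics
top melter [(array([266., 231.]), 0.73)]
top pan_floor [(array([266., 228.]), 0.73)]
top lid_seat [(array([266., 225.]), 0.87), (array([264., 230.]), 0.54)]
top tamper [(array([357., 244.]), 0.75), (array([336., 206.]), 0.62), (array([390., 226.]), 0.56), (array([397., 263.]), 0.56)]
top tamper_grip [(array([359., 242.]), 0.93), (array([403., 264.]), 0.87), (array([337., 196.]), 0.86), (array([188., 242.]), 0.68), (array([263., 225.]), 0.59), (array([399., 226.]), 0.55)]
top lid [(array([189., 243.]), 0.92), (array([194., 243.]), 0.72)]
top lid_knob [(array([189., 240.]), 0.83), (array([354., 242.]), 0.25)]
top kitchen_timer [(array([390., 191.]), 0.58)]
top cinnamon_jar [(array([330., 151.]), 0.49)]
top chunk_0 [(array([277., 227.]), 0.66), (array([255., 236.]), 0.66), (array([269., 215.]), 0.58), (array([255., 217.]), 0.52), (array([273., 220.]), 0.5), (array([252., 228.]), 0.45), (array([272., 234.]), 0.42)]
scene melter [(array([288., 250.]), 0.89)]
scene pan_floor [(array([290., 234.]), 0.74)]
scene lid_seat [(array([291., 217.]), 0.92)]
scene tamper [(array([374., 212.]), 0.81), (array([379., 192.]), 0.69), (array([316., 207.]), 0.6)]
scene tamper_grip [(array([374., 177.]), 0.89), (array([321., 176.]), 0.72)]
scene lid [(array([233., 303.]), 0.59)]
scene lid_knob [(array([232., 291.]), 0.9), (array([294., 228.]), 0.66), (array([373., 212.]), 0.48)]
scene kitchen_timer [(array([341., 177.]), 0.65)]
scene cinnamon_jar [(array([266., 192.]), 0.7)]
scene chunk_0 [(array([292., 215.]), 0.7), (array([280., 219.]), 0.68), (array([302., 220.]), 0.59), (array([273., 224.]), 0.42), (array([289., 226.]), 0.41), (array([276., 236.]), 0.35)]
```

View pics/top.png

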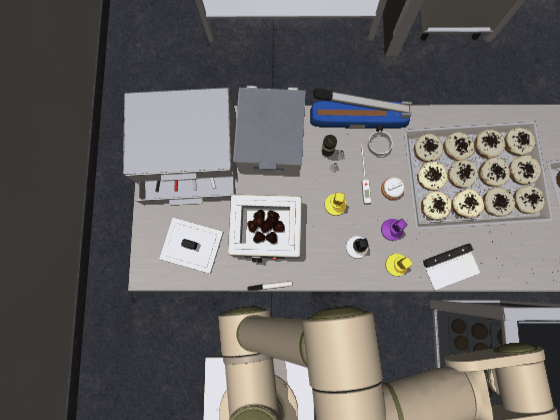

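View pics/scene.png

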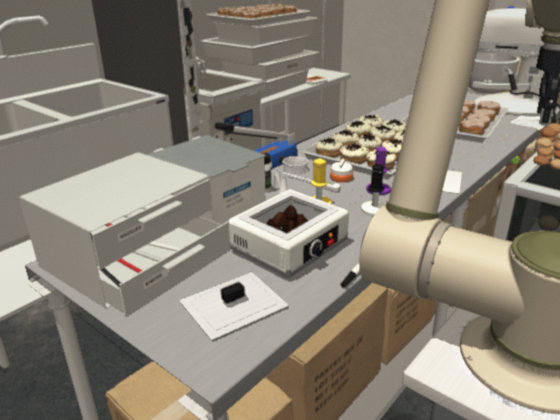

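Run:
```python
from h import *
d=np.load('dt.npy');P=cloud('top',d)
im=cv2.imread('pics/top.png')
cr=[im[215:285,335:425],im[185:275,150:310]]
cv2.imwrite('pics/c.png',np.hstack([cv2.resize(cr[0],(400,311),interpolation=cv2.INTER_CUBIC),cv2.resize(cr[1],(400,225))[:225] if 0 else cv2.resize(cr[1],(400,311),interpolation=cv2.INTER_CUBIC)]))
print('table z',np.median(P[230:240,320:330,2]), viewer.calibration('top')['fx'])
for n,u,v,z in(('melter',266,231,0),('seat',266,225,.083),('grip',359,242,.088),('foot',357,244,0),('lid',189,243,0),('knob',189,240,.034),('jar',330,151,0),('timer',390,191,0)):
  print(n,back('top',u,v,z).round(3), P[v,u].round(3))
# fits
def rect(lo,hi,box):
  x0,x1,y0,y1=box
  m=np.zeros(d.shape,bool);m[y0:y1,x0:x1]=1
  m&=(P[...,2]>lo)&(P[...,2]<hi)
  q=P[m][:,:2].astype(np.float32)
  return cv2.minAreaRect(q*1000),m.sum()
print('rim',rect(.08,.1,(222,308,186,262)))
print('lid',rect(.005,.016,(155,226,210,280)),'knob',rect(.025,.06,(155,226,210,280)))
print('tamper',rect(.09,.16,(345,375,225,262)))
print('heap',P[212:242,246:288,2].max())
```

```text
table z 0.0009043254718332817 439.931035146482
melter [ 0.522 -0.02   0.   ] [ 0.515 -0.023  0.055]
seat [ 0.529 -0.024  0.083] [ 0.531 -0.023  0.066]
grip [ 0.479 -0.292  0.088] [ 0.475 -0.286  0.13 ]
foot [ 0.481 -0.3    0.   ] [ 0.472 -0.285  0.1  ]
lid [0.484 0.217 0.   ] [0.48  0.208 0.043]
knob [0.49  0.21  0.034] [0.49  0.209 0.041]
jar [ 0.779 -0.222  0.   ] [ 0.757 -0.215  0.071]
timer [ 0.648 -0.409  0.   ] [ 0.639 -0.399  0.041]
rim (((529.20703125, -7.686485290527344), (234.35765075683594, 179.0152587890625), 88.19136047363281), np.int64(2601))
lid (((479.649658203125, 212.48648071289062), (214.4973907470703, 214.74859619140625), 1.4266451597213745), np.int64(2159)) knob (((477.7042236328125, 210.03887939453125), (44.84974670410156, 23.743099212646484), 74.47737121582031), np.int64(124))
tamper (((471.7826232910156, -297.1241760253906), (25.887937545776367, 26.540205001831055), 11.994481086730957), np.int64(102))
heap 1.353758183078623
```

View pics/c.png

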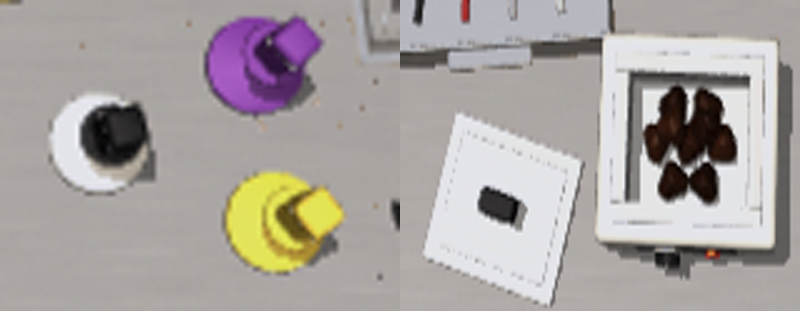

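Run:
```python
from h import *
o=env.observe();print(o['time_s'],np.round(o['position'],4),np.round(o['tool_rot'],3),o['ft_force'],o['grip_width'])
c=viewer.calibration('wrist');R=np.array(c['R']);T=np.array(o['tool_rot'])
print(c['fx'],(T.T@(-R.T@np.array(c['t'])-o['position'])).round(4),(T.T@R.T).round(3))
```

```text
1.1 [ 0.1797 -0.5198  0.2313] [[ 0.945  0.327 -0.   ]
 [ 0.327 -0.945  0.   ]
 [-0.    -0.    -1.   ]] [ 0.39766655 -0.15110351  0.62892678] 0.08539199117141547
340.34202162696334 [ 7.970e-02  1.000e-04 -1.424e-01] [[ 0.001 -0.951 -0.31 ]
 [ 1.     0.001  0.001]
 [-0.    -0.31   0.951]]
```

Request:
{"api": "move_arm", "payload": {
  "plan": "0.02 -0.01 0 0 0 0.124 0.0854; 0.041 -0.019 -0.002 0 0 0 0.0854; 0.041 -0.019 -0.002 0 0 0 0.0854; 0.041 -0.019 -0.002 0 0 0 0.0854; 0.041 -0.019 -0.002 0 0 0 0.0854; 0.041 -0.019 -0.002 0 0 0 0.0854; 0.041 -0.019 -0.002 0 0 0 0.0854; 0.041 -0.019 0 0 0 0 0.0854; 0.025 -0.014 0 0 0 0 0.0854; 0 0 0 0 0 0 0.0854"
}}

```text
time_s: 2.35
position: [0.471, -0.2941, 0.2432]
tool_rot: [[0.978, 0.21, 0.0], [0.21, -0.978, 0.0], [0.0, -0.0, -1.0]]
ft_force: [0.4, -0.0, 0.1]
grip_width: 0.0856
gripper_force: 0.0
```

```bash
cat >> h.py <<'E'
def st():
    o=env.observe();T=np.array(o['tool_rot'])
    print('t',round(o['time_s'],2),'p',np.round(o['position'],4),'yaw',round(np.degrees(np.arctan2(T[1,0],T[0,0])),2),'tilt',T[2].round(3),'F',np.round(o['ft_force'],1),'w',round(o['grip_width'],4))
    return o,T
def togo(target):
    o,T=st();print('tool shift',(T.T@(np.array(target)-o['position'])).round(4))
E
python3 - <<'E'
from h import *
st()
a,d=viewer.get_image('wrist');save('w1.png',a);P=cloud('wrist',d)
for n,z in(('tamper_grip',.088),('tamper',0)):
  print(n,[(np.round(x['pixel']),round(x['conf'],2),back('wrist',*x['pixel'],z).round(4)) for x in pinpoint('wrist',n)][:4])
z=P[...,2]
m=(z>.119)&(z<.135)
n,l,s,_=cv2.connectedComponentsWithStats(m.astype(np.uint8))
for i in range(1,n):
  if s[i,4]>150: 
    q=P[l==i];print(s[i],q.mean(0).round(4),cv2.minAreaRect((q[:,:2]*1000).astype(np.float32)))
E
```

```text
t 2.35 p [ 0.471  -0.2941  0.2432] yaw 12.13 tilt [ 0. -0. -1.] F [ 0.4 -0.   0.1] w 0.0856
tamper_grip [(array([233.,  10.]), 0.74, array([ 0.6049, -0.2356,  0.088 ])), (array([385., 266.]), 0.72, array([ 0.42  , -0.4175,  0.088 ])), (array([409., 156.]), 0.66, array([ 0.5259, -0.4056,  0.088 ])), (array([275., 190.]), 0.58, array([ 0.4713, -0.297 ,  0.088 ]))]
tamper [(array([381., 144.]), 0.9, array([ 0.5252, -0.408 ,  0.    ])), (array([274., 173.]), 0.83, array([ 0.4686, -0.2978,  0.    ])), (array([239.,  34.]), 0.58, array([ 0.6025, -0.2324,  0.    ]))]
[205   0  43  25 747] [ 0.5981 -0.2354  0.1244] ((596.9585571289062, -235.19696044921875), (14.42131519317627, 28.970985412597656), 13.927983283996582)
[ 407  143   41   40 1094] [ 0.5274 -0.4045  0.1249] ((527.2515258789062, -406.1296081542969), (25.334522247314453, 26.264293670654297), 41.23108673095703)
[260 183  32  32 958] [ 0.4746 -0.2962  0.125 ] ((473.92181396484375, -296.4024658203125), (25.078632354736328, 25.30057144165039), 11.698373794555664)
[384 268  28  21 249] [ 0.429  -0.417   0.1243] ((428.9100646972656, -417.51983642578125), (25.423751831054688, 12.363393783569336), 69.53899383544922)
```

View pics/w1.png

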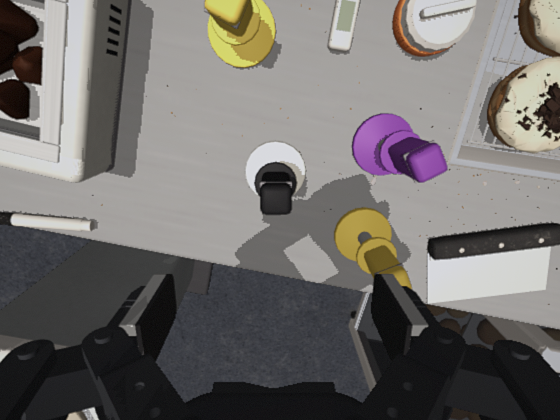

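Request:
{"api": "move_arm", "payload": {
  "plan": "0.002 0.0027 0.045 0 0 0.007 0.0854; 0 0 0.045 0 0 0 0.0854; 0 0 0.045 0 0 0 0.0854; 0 0 0.038 0 0 0 0.0854; 0 0 0 0 0 0 0.0854; 0 0 0 0 0 0 0.02; 0 0 0 0 0 0 0.02; 0 0 0 0 0 0 0.02; 0 0 0 0 0 0 0.02; 0 0 0 0 0 0 0.02",
  "grip_force": 70
}}

```text
time_s: 3.75
position: [0.4728, -0.2977, 0.0712]
tool_rot: [[0.98, 0.201, 0.001], [0.201, -0.98, -0.001], [0.001, 0.001, -1.0]]
ft_force: [-2.1, 1.7, 6.0]
grip_width: 0.0255
gripper_force: 72.1
```

Request:
{"api": "move_arm", "payload": {
  "plan": "0 0 -0.04 0 0 0 0.02; 0 0 -0.06 0 0 0 0.02; 0.007 -0.037 -0.05 0 0 0 0.02; 0.007 -0.05 0 0 0 0 0.02; 0.007 -0.05 0 0 0 0 0.02; 0.007 -0.04 0 0 0 0 0.02; 0.007 -0.01 0 0 0 0 0.02; 0 0 0 0 0 0 0.02"
}}

```text
time_s: 4.75
position: [0.4697, -0.1073, 0.2202]
tool_rot: [[0.979, 0.202, 0.0], [0.202, -0.979, -0.0], [-0.0, 0.0, -1.0]]
ft_force: [-0.1, -0.1, -1.8]
grip_width: 0.025
gripper_force: 71.4
```

```bash
cat >> h.py <<'E'
def chunks(cam='wrist'):
    return [(np.round(x['pixel']),round(x['conf'],2)) for x in pinpoint(cam,'chunk_0')]
E
python3 - <<'E'
from h import *
st()
a,d=viewer.get_image('wrist');save('w2.png',a);P=cloud('wrist',d);np.save('P2.npy',P)
for n,z in(('lid_seat',.083),('pan_floor',.036),('melter',0)):
  print(n,[(np.round(x['pixel']),round(x['conf'],2),back('wrist',*x['pixel'],z).round(4)) for x in pinpoint('wrist',n)][:3])
for u,c in chunks():
  v=u.astype(int);print(u,c,P[min(v[1],419),min(v[0],559)].round(3))
m=(abs(P[...,2]-.088)<.004)&(abs(P[...,0]-.53)<.12)&(abs(P[...,1]+.02)<.13)
print(m.sum(),P[m].min(0),P[m].max(0),np.median(P[m],0))
E
```

```text
t 4.75 p [ 0.4697 -0.1073  0.2202] yaw 11.63 tilt [-0.  0. -1.] F [-0.1 -0.1 -1.8] w 0.025
lid_seat [(array([177., 100.]), 0.91, array([ 0.5321, -0.0188,  0.083 ]))]
pan_floor []
melter [(array([272., 294.]), 0.21, array([ 0.3264, -0.1363,  0.    ]))]
[187. 100.] 0.96 [ 0.533 -0.023  0.068]
[217.  68.] 0.9 [ 0.562 -0.043  0.066]
[234. 112.] 0.9 [ 0.531 -0.062  0.069]
[168.  54.] 0.87 [ 0.564 -0.004  0.069]
[202. 145.] 0.81 [ 0.499 -0.04   0.068]
[161. 133.] 0.68 [ 0.502 -0.004  0.067]
[157.  80.] 0.62 [ 0.544 -0.005  0.092]
[144.  86.] 0.56 [0.537 0.006 0.087]
21986 [ 0.44304165 -0.12362524  0.0840003 ] [0.61558892 0.08333689 0.09199816] [ 0.54025359 -0.02576294  0.08707236]
```

View pics/w2.png

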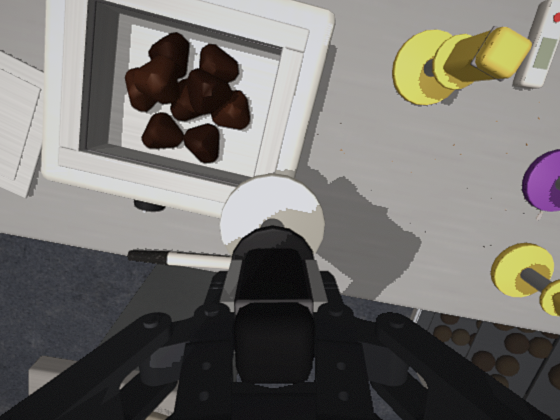

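```bash
cat >> h.py <<'E'
C=np.array([.53,-.02]);MY=np.radians(-1.8)
def pan(P):
    c,s=np.cos(MY),np.sin(MY);q=P[...,:2]-C
    return np.stack([q[...,0]*c+q[...,1]*s,-q[...,0]*s+q[...,1]*c,P[...,2]-.036],-1)
def hmap(P):
    Q=pan(P).reshape(-1,3);Q=Q[(abs(Q[:,0])<.054)&(abs(Q[:,1])<.069)&(Q[:,2]<.09)]
    i=((Q[:,0]+.056)/.008).astype(int);j=((Q[:,1]+.072)/.008).astype(int)
    H=np.full((14,18),-1);np.maximum.at(H,(i,j),(Q[:,2]*1000).astype(int))
    print('rows: +x top, cols: +y left');print(H[::-1,::-1])
E
python3 - <<'E'
from h import *
P=np.load('P2.npy')
m=((P[...,2]>.083)&(P[...,2]<.095)).astype(np.uint8)
cs,h=cv2.findContours(m,cv2.RETR_CCOMP,cv2.CHAIN_APPROX_NONE)
for c,hh in zip(cs,h[0]):
  if cv2.contourArea(c)>4000:
    q=P[c[:,0,1],c[:,0,0]]
    print(hh[3],cv2.contourArea(c),cv2.minAreaRect((q[:,:2]*1000).astype(np.float32)),q[:,2].min())
    if hh[3]>=0:
      q=q[(q[:,2]>.083)]
      hi=np.percentile(q[:,:2],[1,5,50,95,99],axis=0);print(hi.round(4))
hmap(P)
E
```

```text
-1 10878.5 ((545.54296875, -48.68798828125), (128.12001037597656, 166.89144897460938), 8.090812683105469) 0.08300132764170605
-1 11992.0 ((515.2391967773438, 3.1108932495117188), (160.5009307861328, 141.57513427734375), 88.1169662475586) 0.08300152508234776
rows: +x top, cols: +y left
[[ 1  1  1  2  2 17 21 21  1 14 17 18  1  1  1  1  0  1]
 [ 0  1  2  1 18 29 32 31 18 22 31 31 26 18  0  0  1  1]
 [ 1  1  1  1 23 32 33 32 18 25 33 33 29 22  1  1  1  1]
 [ 1  2  1  1 22 45 49 48 18 44 51 51 52 36  1  2  1  1]
 [ 1  1 15 17 47 52 57 56 45 48 56 58 58 47 20 14  1  2]
 [ 1  1 22 27 49 56 57 57 50 47 56 59 57 47 31 23  1  1]
 [ 1  1 26 33 48 54 57 57 48 43 52 55 52 41 33 28  1  2]
 [ 1  1 27 32 33 42 47 47 38 33 45 46 41 32 32 27  1  1]
 [ 0  1 16 28 27 19 18 23 27 28 21 18 21 24 23 19  1  1]
 [ 1  1  1 16 16 28 31 29 18 19 26 28 23  1  1  1  1  1]
 [ 1  1  1  1 18 32 33 32 24 25 33 33 29 15  2  1  1  1]
 [ 1  1  1  1 21 30 33 32 23 25 32 33 30 17  1  1  1  1]
 [ 1  1  1  1 19 26 26 23 16  1 27 28 25 15  2  1  1  1]
 [41 43 43 44 43 42 42 42 43 43 43 43 44 42 43 43 42  1]]
```

Run:
```python
from h import *
P=np.load('P2.npy');Q=pan(P).reshape(-1,3)
w=(Q[:,2]>.008)&(Q[:,2]<.046)
def line(m,ax,name):
  q=Q[m]; o=q[:,ax];b=q[:,1-ax]
  for _ in range(4):
    k=np.polyfit(b,o,1);r=o-np.polyval(k,b);s=abs(r-np.median(r))<.0025;b,o=b[s],o[s]
  print(name,len(o),'offset@0',np.polyval(k,0).round(4),'slope deg',np.degrees(k[0]).round(2))
line(w&(abs(Q[:,0]+.054)<.008)&(abs(Q[:,1])<.065),0,'-x')
line(w&(abs(Q[:,1]-.070)<.008)&(abs(Q[:,0])<.05),1,'+y')
line(w&(abs(Q[:,0]-.056)<.008)&(abs(Q[:,1])<.065),0,'+x') if (w&(abs(Q[:,0]-.056)<.008)&(abs(Q[:,1])<.065)).sum()>50 else 0
line(w&(abs(Q[:,1]+.071)<.008)&(abs(Q[:,0])<.05),1,'-y') if (w&(abs(Q[:,1]+.071)<.008)&(abs(Q[:,0])<.05)).sum()>50 else 0
# outer body edges at the rim level
for nm,m,ax in (('rim inner +x',(abs(Q[:,2]-.052)<.003)&(abs(Q[:,1])<.05)&(Q[:,0]>.04)&(Q[:,0]<.07),0),('rim inner -y',(abs(Q[:,2]-.052)<.003)&(abs(Q[:,0])<.04)&(Q[:,1]<-.06)&(Q[:,1]>-.085),1)):
  o=Q[m];
  if len(o): 
    b=np.round(o[:,1-ax]/.01); f=min if ax==0 else max
    print(nm,[(k,round(f(o[b==k,ax]),4)) for k in np.unique(b)])
```

```text
-x 1508 offset@0 -0.0548 slope deg 0.02
+y 2916 offset@0 0.0717 slope deg -0.03
+x 1124 offset@0 0.057 slope deg 0.03
-y 126 offset@0 -0.0697 slope deg -0.01
rim inner +x [(np.float64(-5.0), np.float64(0.0571)), (np.float64(-4.0), np.float64(0.057)), (np.float64(-3.0), np.float64(0.0571)), (np.float64(-2.0), np.float64(0.057)), (np.float64(-1.0), np.float64(0.0571)), (np.float64(0.0), np.float64(0.057)), (np.float64(1.0), np.float64(0.0571)), (np.float64(2.0), np.float64(0.057)), (np.float64(3.0), np.float64(0.0571)), (np.float64(4.0), np.float64(0.0571)), (np.float64(5.0), np.float64(0.0571))]
rim inner -y [(np.float64(-4.0), np.float64(-0.0702)), (np.float64(-3.0), np.float64(-0.0702)), (np.float64(-2.0), np.float64(-0.0703)), (np.float64(-1.0), np.float64(-0.0702)), (np.float64(-0.0), np.float64(-0.0703)), (np.float64(1.0), np.float64(-0.0702)), (np.float64(2.0), np.float64(-0.0702)), (np.float64(3.0), np.float64(-0.0703)), (np.float64(4.0), np.float64(-0.0703))]
```

Request:
{"api": "move_arm", "payload": {
  "plan": "0.046 -0.036 0 0 0 0 0.02; 0.0457 -0.0357 0 0 0 0 0.02; 0 0 0.03 0 0 0 0.02; 0 0 0.02 0 0 0 0.02; 0 0 0.002 0 0 0 0.02; 0 0 0.001 0 0 0 0.02; 0 0 0.001 0 0 0 0.02; 0 0 0.0005 0 0 0 0.02"
}}

```text
time_s: 6.0
position: [0.545, -0.019, 0.1663]
tool_rot: [[0.98, 0.2, 0.001], [0.2, -0.98, -0.0], [0.001, 0.0, -1.0]]
ft_force: [-0.2, 0.4, -1.4]
grip_width: 0.0255
gripper_force: 71.3
```

Request:
{"api": "move_arm", "payload": {
  "plan": "0 0 0.0005 0 0 0 0.02; 0 0 0.0005 0 0 0 0.02; 0 0 0.0005 0 0 0 0.02; 0 0 0.0005 0 0 0 0.02"
}}

```text
time_s: 6.5
position: [0.5448, -0.0188, 0.1637]
tool_rot: [[0.98, 0.2, -0.0], [0.2, -0.98, 0.0], [-0.0, -0.0, -1.0]]
ft_force: [-0.2, -0.6, -1.9]
grip_width: 0.0251
gripper_force: 71.5
```

Request:
{"api": "move_arm", "payload": {
  "plan": "0 0 0.0006 0 0 0 0.02; 0 0 0.0006 0 0 0 0.02; 0 0 0.0006 0 0 0 0.02"
}}

```text
time_s: 6.88
position: [0.5449, -0.0187, 0.1619]
tool_rot: [[0.98, 0.2, -0.0], [0.2, -0.98, 0.0], [-0.0, -0.0, -1.0]]
ft_force: [-0.2, -0.4, -2.5]
grip_width: 0.0252
gripper_force: 71.5
```

Request:
{"api": "move_arm", "payload": {
  "plan": "0 0 0.0008 0 0 0 0.02; 0 0 0.0008 0 0 0 0.02; 0 0 0.0008 0 0 0 0.02"
}}

```text
time_s: 7.25
position: [0.5449, -0.0188, 0.1596]
tool_rot: [[0.98, 0.2, 0.0], [0.2, -0.98, -0.0], [0.0, 0.0, -1.0]]
ft_force: [0.6, -0.2, 0.3]
grip_width: 0.0252
gripper_force: 71.6
```

Request:
{"api": "move_arm", "payload": {
  "plan": "0 0 0.0006 0 0 0 0.02; 0 0 0.0006 0 0 0 0.02"
}}

```text
time_s: 7.5
position: [0.545, -0.0189, 0.1586]
tool_rot: [[0.98, 0.2, 0.001], [0.2, -0.98, -0.0], [0.0, 0.0, -1.0]]
ft_force: [-0.8, -0.7, 0.7]
grip_width: 0.0253
gripper_force: 71.9
```

Request:
{"api": "move_arm", "payload": {
  "plan": "0 0 0.0006 0 0 0 0.02; 0 0 0.0006 0 0 0 0.02; 0 0 0.0006 0 0 0 0.02"
}}

```text
time_s: 7.88
position: [0.5449, -0.0188, 0.1565]
tool_rot: [[0.98, 0.2, 0.0], [0.2, -0.98, 0.0], [0.0, -0.0, -1.0]]
ft_force: [0.3, -0.1, 0.6]
grip_width: 0.0253
gripper_force: 71.8
```

Request:
{"api": "move_arm", "payload": {
  "plan": "0 0 0.0007 0 0 0 0.02; 0 0 0.0007 0 0 0 0.02; 0 0 0.0007 0 0 0 0.02"
}}

```text
time_s: 8.25
position: [0.5449, -0.019, 0.155]
tool_rot: [[0.98, 0.201, 0.001], [0.201, -0.98, -0.001], [0.0, 0.001, -1.0]]
ft_force: [-2.9, -0.9, 8.6]
grip_width: 0.025
gripper_force: 72.7
```

```bash
sed -i 's/^C=.*;/C=np.array([.5311,-.0191]);/' h.py
python3 - <<'E'
from h import *
st()
E
```

```text
t 8.25 p [ 0.5449 -0.019   0.155 ] yaw 11.57 tilt [ 0.     0.001 -1.   ] F [-2.9 -0.9  8.6] w 0.025
```

Request:
{"api": "move_arm", "payload": {
  "plan": "0 0 0.0003 0 0 0 0.02; 0 0 0.0003 0 0 0 0.02"
}}

```text
time_s: 8.5
position: [0.545, -0.019, 0.1548]
tool_rot: [[0.98, 0.2, 0.001], [0.2, -0.98, -0.001], [0.001, 0.001, -1.0]]
ft_force: [-2.2, -3.2, 9.0]
grip_width: 0.0254
gripper_force: 72.9
```

Request:
{"api": "move_arm", "payload": {
  "plan": "0.002 0 0.0002 0 0 0 0.02; 0 0.003 0.0002 0 0 0 0.02; -0.002 0.002 0.0002 0 0 0 0.02; -0.002 -0.003 0 0 0 0 0.02; 0.002 -0.003 0 0 0 0 0.02"
}}

```text
time_s: 9.12
position: [0.5443, -0.0175, 0.153]
tool_rot: [[0.98, 0.2, -0.001], [0.2, -0.98, 0.0], [-0.001, -0.001, -1.0]]
ft_force: [-0.3, 0.5, -2.2]
grip_width: 0.025
gripper_force: 71.3
```

Request:
{"api": "move_arm", "payload": {
  "plan": "0 0.001 0.0007 0 0 0 0.02; 0 0 0.0007 0 0 0 0.02; 0 0 0.0007 0 0 0 0.02"
}}

```text
time_s: 9.5
position: [0.545, -0.0189, 0.1513]
tool_rot: [[0.98, 0.2, 0.0], [0.2, -0.98, -0.0], [0.0, 0.001, -1.0]]
ft_force: [-0.8, -1.6, 1.6]
grip_width: 0.0252
gripper_force: 71.8
```

Request:
{"api": "move_arm", "payload": {
  "plan": "0.001 0 0.0005 0 0 0 0.02; 0 0.002 0.0005 0 0 0 0.02; -0.002 0 0.0005 0 0 0 0.02; 0 -0.003 0 0 0 0 0.02; 0.001 0 0 0 0 0 0.02"
}}

```text
time_s: 10.12
position: [0.5444, -0.0175, 0.1495]
tool_rot: [[0.98, 0.201, -0.001], [0.201, -0.98, 0.0], [-0.001, -0.0, -1.0]]
ft_force: [0.1, 0.1, -2.3]
grip_width: 0.025
gripper_force: 71.5
```

Request:
{"api": "move_arm", "payload": {
  "plan": "0 0.001 0.0007 0 0 0 0.02; 0 0 0.0007 0 0 0 0.02; 0 0 0.0007 0 0 0 0.02"
}}

```text
time_s: 10.5
position: [0.545, -0.0187, 0.1481]
tool_rot: [[0.98, 0.2, 0.001], [0.2, -0.98, 0.0], [0.001, 0.0, -1.0]]
ft_force: [-2.1, 0.6, 7.9]
grip_width: 0.0252
gripper_force: 72.5
```

Request:
{"api": "move_arm", "payload": {
  "plan": "0.003 0 0.0002 0 0 0 0.02; -0.002 0.003 0 0 0 0 0.02; -0.003 0 0.0002 0 0 0 0.02; 0 -0.005 0 0 0 0 0.02; 0.002 0.002 0 0 0 0 0.02"
}}

```text
time_s: 11.12
position: [0.5447, -0.0183, 0.1471]
tool_rot: [[0.98, 0.201, -0.0], [0.201, -0.98, 0.0], [-0.0, -0.0, -1.0]]
ft_force: [-1.1, -0.4, -1.0]
grip_width: 0.0254
gripper_force: 71.4
```

Request:
{"api": "move_arm", "payload": {
  "plan": "0 0 0.0007 0 0 0 0.02; 0 0 0.0007 0 0 0 0.02; 0 0 0.0006 0 0 0 0.02"
}}

```text
time_s: 11.5
position: [0.545, -0.0188, 0.1453]
tool_rot: [[0.98, 0.2, 0.0], [0.2, -0.98, -0.0], [0.0, 0.0, -1.0]]
ft_force: [-2.1, -0.7, 0.9]
grip_width: 0.025
gripper_force: 71.5
```

Request:
{"api": "move_arm", "payload": {
  "plan": "0.002 0 0.0004 0 0 0 0.02; -0.002 0.003 0.0004 0 0 0 0.02; -0.002 0 0.0004 0 0 0 0.02; 0 -0.005 0 0 0 0 0.02; 0.002 0.002 0.0003 0 0 0 0.02"
}}

```text
time_s: 12.12
position: [0.5446, -0.0183, 0.1436]
tool_rot: [[0.98, 0.201, -0.0], [0.201, -0.98, 0.0], [-0.0, -0.0, -1.0]]
ft_force: [0.3, 0.6, -1.8]
grip_width: 0.0253
gripper_force: 71.5
```

Request:
{"api": "move_arm", "payload": {
  "plan": "0 0 -0.02 0 0 0 0.02; 0 0 -0.05 0 0 0 0.02; -0.04 0.036 -0.006 0 0 0 0.02; -0.04 0.036 0 0 0 0 0.02; -0.012 0 0 0 0 0 0.02; 0 0 0 0 0 0 0.02"
}}

```text
time_s: 12.88
position: [0.4689, -0.1076, 0.2198]
tool_rot: [[0.98, 0.2, 0.0], [0.2, -0.98, 0.0], [0.0, -0.0, -1.0]]
ft_force: [0.1, -0.0, -1.9]
grip_width: 0.0253
gripper_force: 71.3
```

```bash
cat > look.py <<'E'
from h import *
import sys
st()
a,d=viewer.get_image('wrist');save(sys.argv[1],a);P=cloud('wrist',d);np.save('P.npy',P)
hmap(P)
for u,c in chunks():
  v=u.astype(int);print(u,c,(1000*pan(P[min(v[1],419),min(v[0],559)])).round())
E
python3 look.py w3.png
```

```text
t 12.88 p [ 0.4689 -0.1076  0.2198] yaw 11.52 tilt [ 0. -0. -1.] F [ 0.1 -0.  -1.9] w 0.0253
rows: +x top, cols: +y left
[[ 1  1  1  1  1 26 27 24  1 20 24 25 15  1  1  1  1  1]
 [ 1  1  1  1 25 32 33 30 17 26 32 33 27 20  1  1  1  1]
 [ 1  1  1 14 26 32 34 32 13 30 33 33 29 21  2  2  2  2]
 [ 1  1  1 10 18 29 30 28 11 24 31 31 31 28  1  2  1  1]
 [ 1  2 14 18 33 35 37 36 33 35 37 36 37 34  1  1  1  1]
 [16 23 30 29 36 38 38 36 34 34 36 38 37 34 24 21  2  1]
 [18 28 33 33 35 38 37 36 34 32 36 37 36 32 33 30 18  2]
 [18 27 32 33 26 34 35 35 33 33 34 35 34 32 33 32 22  1]
 [ 1 19 29 28 23  1 29 27 32 33 32 26 22 29 31 30 21  1]
 [ 2  1 15 17 17 26 27 24 27 28 24 25 23 19 20 20 16  1]
 [ 1  1  1  1 22 33 33 31 21 24 31 33 28 17  1  1  1  1]
 [ 2  1  1  1 23 32 34 30 20 24 32 33 32 18  1  1  1  1]
 [ 1  0  1  2 23 29 30 26 16 17 29 30 27 18  1  1  2  1]
 [ 1  1  1  1 17 19 14  1  1  1  1 20 19  1  1  1  1  1]]
[170.  49.] 0.98 [37. 16. 30.]
[188. 109.] 0.97 [-5. -5. 31.]
[214.  93.] 0.93 [ 12. -24.  36.]
[131.  86.] 0.92 [ 2. 43. 31.]
[161.  84.] 0.9 [ 9. 18. 36.]
[238. 117.] 0.8 [ -2. -46.  31.]
[214.  60.] 0.76 [ 37. -19.  33.]
[160. 138.] 0.74 [-34.  15.  31.]
[206. 149.] 0.61 [-35. -25.  30.]
```

View pics/w3.png

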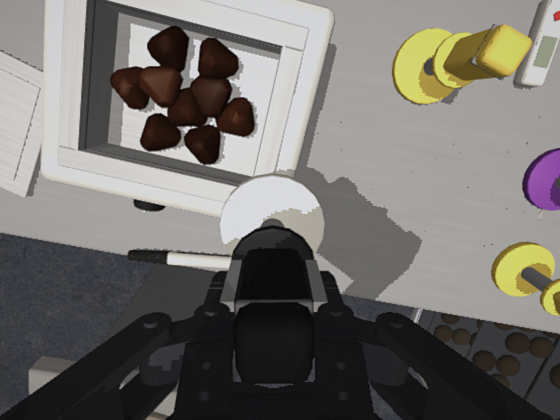

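Request:
{"api": "move_arm", "payload": {
  "plan": "0.046 -0.036 0 0 0 0 0.02; 0.0463 -0.0358 0.02 0 0 0 0.02; 0 0 0.04 0 0 0 0.02; 0 0 0.0125 0 0 0 0.02; 0 0 0.0025 0 0 0 0.02; 0 0 0.0006 0 0 0 0.02; 0 0 0.0005 0 0 0 0.02"
}}

```text
time_s: 13.85
position: [0.5456, -0.0193, 0.1447]
tool_rot: [[0.98, 0.2, 0.002], [0.2, -0.98, -0.001], [0.002, 0.001, -1.0]]
ft_force: [-0.3, 0.6, -1.7]
grip_width: 0.0253
gripper_force: 71.3
```

Request:
{"api": "move_arm", "payload": {
  "plan": "0 0 0.0005 0 0 0 0.02; 0 0 0.0005 0 0 0 0.02; 0 0 0.0005 0 0 0 0.02"
}}

```text
time_s: 14.22
position: [0.5456, -0.0191, 0.1428]
tool_rot: [[0.98, 0.2, 0.002], [0.2, -0.98, -0.001], [0.002, 0.001, -1.0]]
ft_force: [0.0, -0.8, 4.7]
grip_width: 0.0255
gripper_force: 72.0
```

Request:
{"api": "move_arm", "payload": {
  "plan": "0.003 0 0.0003 0 0 0 0.02; -0.002 0.004 0.0002 0 0 0 0.02; -0.004 0 0.0002 0 0 0 0.02; 0 -0.007 0 0 0 0 0.02; 0.003 0.003 0 0 0 0 0.02"
}}

```text
time_s: 14.85
position: [0.5447, -0.0182, 0.1412]
tool_rot: [[0.98, 0.201, -0.001], [0.201, -0.98, 0.0], [-0.001, -0.001, -1.0]]
ft_force: [-0.5, 0.1, -0.4]
grip_width: 0.0252
gripper_force: 71.3
```

Request:
{"api": "move_arm", "payload": {
  "plan": "0 0 0.0004 0 0 0 0.02; 0 0 0.0004 0 0 0 0.02; 0 0 0 0 0 0 0.02"
}}

```text
time_s: 15.22
position: [0.5454, -0.0189, 0.1409]
tool_rot: [[0.98, 0.2, 0.001], [0.2, -0.98, 0.0], [0.001, 0.0, -1.0]]
ft_force: [-0.0, 0.9, 4.4]
grip_width: 0.0255
gripper_force: 71.9
```

Request:
{"api": "move_arm", "payload": {
  "plan": "0 0 0.0002 0 0 0 0.02; 0 0 0 0 0 0 0.02; 0 0 0 0 0 0 0.02"
}}

```text
time_s: 15.6
position: [0.5454, -0.0189, 0.1407]
tool_rot: [[0.98, 0.2, 0.001], [0.2, -0.98, -0.0], [0.001, 0.0, -1.0]]
ft_force: [0.3, 1.3, 5.0]
grip_width: 0.0254
gripper_force: 72.2
```

Request:
{"api": "move_arm", "payload": {
  "plan": "0 0 0.0003 0 0 0 0.02; 0 0 0 0 0 0 0.02; 0 0 0 0 0 0 0.02"
}}

```text
time_s: 15.98
position: [0.5455, -0.0189, 0.1407]
tool_rot: [[0.98, 0.2, 0.001], [0.2, -0.98, -0.0], [0.001, 0.0, -1.0]]
ft_force: [-1.4, 0.8, 5.8]
grip_width: 0.0252
gripper_force: 72.4
```

Request:
{"api": "move_arm", "payload": {
  "plan": "0 0 0.0003 0 0 0 0.02; 0 0 0 0 0 0 0.02; 0 0 0 0 0 0 0.02"
}}

```text
time_s: 16.35
position: [0.5456, -0.0189, 0.1406]
tool_rot: [[0.98, 0.2, 0.002], [0.2, -0.98, -0.0], [0.002, 0.001, -1.0]]
ft_force: [-0.9, 1.4, 8.0]
grip_width: 0.025
gripper_force: 72.6
```

Request:
{"api": "move_arm", "payload": {
  "plan": "0 0 0.0003 0 0 0 0.02; 0 0 0 0 0 0 0.02; 0 0 0 0 0 0 0.02; 0 0 0 0 0 0 0.02"
}}

```text
time_s: 16.85
position: [0.5457, -0.0189, 0.1405]
tool_rot: [[0.98, 0.2, 0.002], [0.2, -0.98, -0.0], [0.002, 0.001, -1.0]]
ft_force: [-1.1, 1.3, 11.0]
grip_width: 0.025
gripper_force: 72.7
```

Request:
{"api": "move_arm", "payload": {
  "plan": "0 0 -0.02 0 0 0 0.02; 0 0 -0.05 0 0 0 0.02; -0.04 0.036 -0.006 0 0 0 0.02; -0.04 0.036 0 0 0 0 0.02; -0.012 0 0 0 0 0 0.02; 0 0 0 0 0 0 0.02"
}}

```text
time_s: 17.6
position: [0.469, -0.1078, 0.2153]
tool_rot: [[0.98, 0.199, -0.001], [0.199, -0.98, 0.0], [-0.001, -0.001, -1.0]]
ft_force: [0.6, 0.2, -2.0]
grip_width: 0.0254
gripper_force: 71.3
```

```bash
python3 look.py w4.png
```

```text
t 17.6 p [ 0.469  -0.1078  0.2153] yaw 11.51 tilt [-0.001 -0.001 -1.   ] F [ 0.6  0.2 -2. ] w 0.0254
rows: +x top, cols: +y left
[[ 1  1  1  1  2 27 27 25  9 22 25 26 19  2  2  1  1  0]
 [ 2  1  1  1 24 32 33 31 16 26 33 33 28 20  2  1  2  0]
 [ 1  1  2 15 25 32 34 32 16 27 33 33 29 22  2  1  1  1]
 [ 1  1  1  1 19 27 30 26  1 23 30 31 25 23  1  1  2  1]
 [ 2  1 16 18 31 33 34 34 31 29 32 32 32 30  1  1  2  2]
 [14 25 31 27 33 35 35 34 33 31 35 34 33 30 22 21  1  1]
 [20 28 33 32 32 35 35 34 31 28 33 35 35 31 32 31 19  1]
 [18 27 33 33 24 32 34 33 33 34 31 33 34 30 33 33 25  1]
 [ 0 19 29 29 21  1 27 26 32 33 30 27 26 30 31 32 24  1]
 [ 1  1 15 16 16 26 27 22 29 28 24 24 25 21 23 20 17  1]
 [ 1  1  1  1 19 32 33 31 21 24 31 33 28 18  1  1  1  1]
 [ 1  1  1  1 24 32 34 30 21 23 32 34 31 18  1  1  1  1]
 [ 1  1  1  1 22 27 30 25 17 17 31 31 27 19  1  1  1  1]
 [ 1  1  1  1 16 19 16  1  1 43  1 20 19  2  1  2  1  1]]
[128.  84.] 0.97 [ 3. 44. 32.]
[188. 111.] 0.96 [-6. -6. 32.]
[166.  49.] 0.96 [36. 18. 31.]
[203. 149.] 0.76 [-34. -24.  33.]
[159.  84.] 0.75 [ 9. 19. 35.]
[238. 124.] 0.74 [ -7. -48.  31.]
[214.  59.] 0.73 [ 37. -20.  32.]
[214.  96.] 0.7 [ 10. -25.  32.]
[156. 134.] 0.69 [-31.  17.  31.]
```

View pics/w4.png

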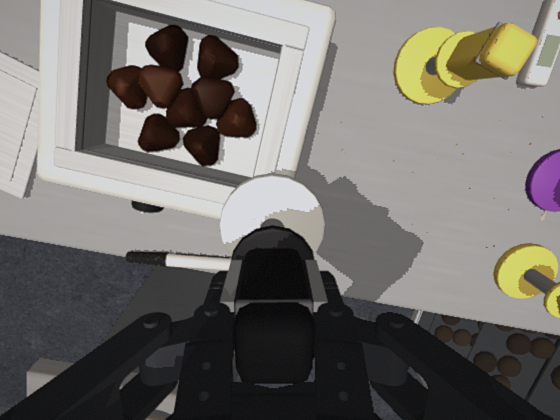

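Request:
{"api": "move_arm", "payload": {
  "plan": "-0.008 0.045 0 0 0 0 0.02; -0.009 0.05 0 0 0 0 0.02; -0.009 0.05 0 0 0 0 0.02; -0.008 0.042 0.02 0 0 0 0.02; 0 0 0.06 0 0 0 0.02; 0 0 0.05 0 0 0 0.02; 0 0 0.01 0 0 0 0.02; 0 0 0.0015 0 0 0 0.02; 0 0 0.001 0 0 0 0.02; 0 0 0.0005 0 0 0 0.02"
}}

```text
time_s: 18.95
position: [0.4743, -0.2983, 0.0739]
tool_rot: [[0.98, 0.201, 0.002], [0.201, -0.98, -0.002], [0.002, 0.002, -1.0]]
ft_force: [0.3, 0.8, -1.5]
grip_width: 0.0251
gripper_force: 71.3
```

Request:
{"api": "move_arm", "payload": {
  "plan": "0 0 0 0 0 0 0.02; 0 0 0.0005 0 0 0 0.02; 0 0 0.0005 0 0 0 0.02; 0 0 0.0005 0 0 0 0.02"
}}

```text
time_s: 19.45
position: [0.4737, -0.2979, 0.0713]
tool_rot: [[0.98, 0.2, 0.0], [0.2, -0.98, -0.0], [0.0, 0.0, -1.0]]
ft_force: [-1.6, 1.0, 5.4]
grip_width: 0.0252
gripper_force: 72.1
```

Request:
{"api": "move_arm", "payload": {
  "plan": "0 0 0 0 0 0 0.0854; 0 0 0 0 0 0 0.0854; 0 0 0 0 0 0 0.0854; 0 0 0 0 0 0 0.0854; 0 0 -0.02 0 0 0 0.0854; 0 0 -0.06 0 0 0 0.0854; 0 0 -0.06 0 0 -0.183 0.0854; 0 0 -0.04 0 0 -0.183 0.0854; 0 0 0 0 0 -0.183 0.0854; 0 0 0 0 0 -0.183 0.0854; 0 0 0 0 0 -0.183 0.0854; 0 0 0 0 0 -0.183 0.0854"
}}

```text
time_s: 20.95
position: [0.4736, -0.2978, 0.2509]
tool_rot: [[0.262, 0.965, -0.0], [0.965, -0.262, 0.0], [0.0, -0.0, -1.0]]
ft_force: [0.2, -0.1, 0.1]
grip_width: 0.0855
gripper_force: 0.0
```

Run:
```python
from h import *
togo([.478,.210,.25])
a,d=viewer.get_image('top');P=cloud('top',d)
b=P[225:262,345:375];m=(b[...,2]>.09)&(b[...,2]<.16);print(m.sum(),b[m].mean(0),b[m][:,2].max())
```

```text
t 20.95 p [ 0.4736 -0.2978  0.2509] yaw 74.82 tilt [ 0. -0. -1.] F [ 0.2 -0.1  0.1] w 0.0855
tool shift [ 0.4913 -0.1287  0.001 ]
90 [ 0.47348477 -0.2983886   0.12387628] 0.1320684801076353
```

Tamper stands upright; go to the lid.

Request:
{"api": "move_arm", "payload": {
  "plan": "0.04 -0.01 0 0 0 0 0.0854; 0.054 -0.0145 0 0 0 0 0.0854; 0.054 -0.0145 0 0 0 0 0.0854; 0.054 -0.0145 0 0 0 0 0.0854; 0.054 -0.0145 0 0 0 0 0.0854; 0.054 -0.0145 0 0 0 0 0.0854; 0.054 -0.0145 0 0 0 0 0.0854; 0.054 -0.0145 0 0 0 0 0.0854; 0.04 -0.01 0 0 0 0 0.0854; 0.033 -0.007 0 0 0 0 0.0854; 0 0 0 0 0 0 0.0854"
}}

```text
time_s: 22.38
position: [0.481, 0.2112, 0.2507]
tool_rot: [[0.267, 0.964, -0.0], [0.964, -0.267, 0.0], [0.0, -0.0, -1.0]]
ft_force: [-0.6, -0.1, -0.4]
grip_width: 0.0855
gripper_force: 0.0
```

Run:
```python
from h import *
st()
a,d=viewer.get_image('wrist');save('w5.png',a);P=cloud('wrist',d)
print([(np.round(x['pixel']),round(x['conf'],2),back('wrist',*x['pixel'],.034).round(4)) for x in pinpoint('wrist','lid_knob')][:3])
B=(abs(P[...,0]-.478)<.15)&(abs(P[...,1]-.21)<.15)
for lo,hi in((.037,.052),(.004,.014)):
  m=((P[...,2]>lo)&(P[...,2]<hi)&B).astype(np.uint8)
  n,l,s,_=cv2.connectedComponentsWithStats(m)
  i=1+s[1:,4].argmax();q=P[l==i];print(s[i],q.mean(0).round(4),cv2.minAreaRect((q[:,:2]*1000).astype(np.float32)))
```

```text
t 22.38 p [0.481  0.2112 0.2507] yaw 74.5 tilt [ 0. -0. -1.] F [-0.6 -0.1 -0.4] w 0.0855
[(array([274., 176.]), 0.64, array([0.4827, 0.21  , 0.034 ])), (array([362., 340.]), 0.51, array([ 0.5329, -0.0242,  0.034 ]))]
[ 274  189  152  102 1299] [0.5533 0.0934 0.0446] ((534.5914306640625, 123.97373962402344), (81.86376190185547, 172.7218780517578), 88.75192260742188)
[  211    97   124   141 15483] [0.4821 0.2166 0.0092] ((480.3117370605469, 210.25479125976562), (163.3799285888672, 134.0425567626953), 74.44884490966797)
```

View pics/w5.png

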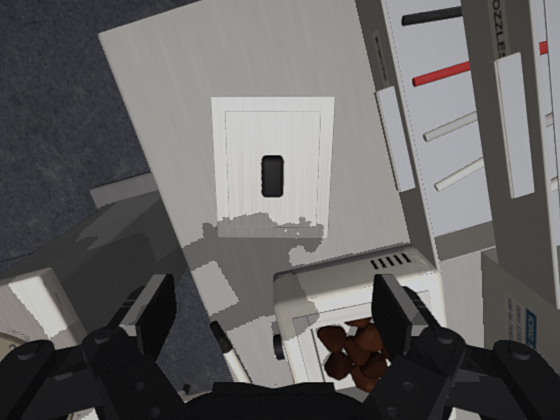

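Request:
{"api": "move_arm", "payload": {
  "plan": "-0.001 -0.0005 0.06 0 0 0 0.0854; 0 0 0.06 0 0 0 0.0854; 0 0 0.06 0 0 0 0.0854; 0 0 0.043 0 0 0 0.0854; 0 0 0.011 0 0 0 0.0854; 0 0 0 0 0 0 0.0854; 0 0 0 0 0 0 0.018; 0 0 0 0 0 0 0.018; 0 0 0 0 0 0 0.018; 0 0 0 0 0 0 0.018; 0 0 0 0 0 0 0.018",
  "grip_force": 60
}}

```text
time_s: 23.85
position: [0.4809, 0.2089, 0.0177]
tool_rot: [[0.268, 0.964, 0.001], [0.964, -0.268, 0.0], [0.001, 0.001, -1.0]]
ft_force: [-0.7, -0.6, 4.8]
grip_width: 0.0229
gripper_force: 60.9
```

Request:
{"api": "move_arm", "payload": {
  "plan": "0 0 -0.02 0 0 0 0.018; 0 0 -0.06 0 0 0 0.018; 0 0 -0.06 0 0 0 0.018; -0.036 0.01 0 0 0 0 0.018; -0.036 0.01 0 0 0 0 0.018; -0.036 0.01 0 0 0 0 0.018; -0.0366 0.01 0 0 0 0 0.018; 0 0 0 0 0 -0.12 0.018; 0 0 0 0 0 -0.119 0.018; -0.039 0.026 0 0 0 0 0.018; -0.0387 0.0266 0 0 0 0 0.018; 0 0 0 0 0 0 0.018"
}}

```text
time_s: 25.35
position: [0.5315, -0.0229, 0.1565]
tool_rot: [[0.035, 0.999, 0.0], [0.999, -0.035, -0.0], [-0.0, 0.0, -1.0]]
ft_force: [-0.5, 1.5, -1.7]
grip_width: 0.0228
gripper_force: 59.7
```

Run:
```python
from h import *
togo([.5311,-.0203,.125])
a,d=viewer.get_image('wrist');save('w6.png',a);P=cloud('wrist',d)
z=P[...,2];m=(z>.115)&(z<.19)
# lid sheet top visible part
B=(abs(P[...,0]-.53)<.12)&(abs(P[...,1]+.02)<.12)
print(np.histogram(z[B],bins=np.arange(.03,.24,.01)))
```

```text
t 25.35 p [ 0.5315 -0.0229  0.1565] yaw 88.0 tilt [-0.  0. -1.] F [-0.5  1.5 -1.7] w 0.0228
tool shift [ 0.0026 -0.0005  0.0315]
(array([   84,   107,   166,   232,   809, 11050,     3,     0,     0,
           0,     0, 59905,   507,   829,  1651,  6015,  1508,  3905,
        8835,  7676]), array([0.03, 0.04, 0.05, 0.06, 0.07, 0.08, 0.09, 0.1 , 0.11, 0.12, 0.13,
       0.14, 0.15, 0.16, 0.17, 0.18, 0.19, 0.2 , 0.21, 0.22, 0.23]))
```

View pics/w6.png

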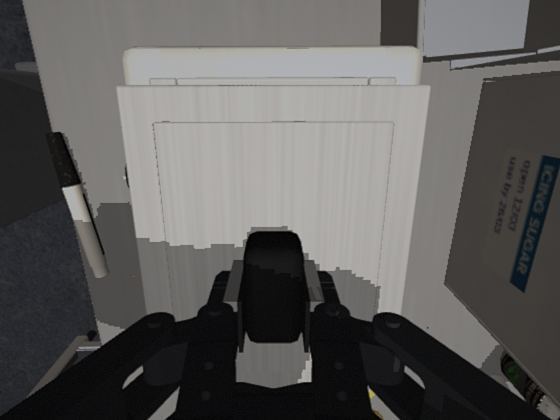

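```bash
cat >> h.py <<'E'
def lidfit(P,lo,hi):
    m=(P[...,2]>lo)&(P[...,2]<hi);Q=pan(P[m]);Q=Q[(abs(Q[:,0])<.1)&(abs(Q[:,1])<.11)]
    print('z med',np.median(Q[:,2])+.036)
    b=np.round(Q[:,1]/.01);e=[(k/100,Q[b==k,0].min(),Q[b==k,0].max()) for k in range(1,7) if (b==k).any()]
    print('x edges',np.round(e,4).tolist())
    b=np.round(Q[:,0]/.01);print('y max',[(k,round(Q[b==k,1].max(),4)) for k in range(-5,6) if (b==k).any()])
    for k in (0,1): s=np.polyfit(Q[:,k],Q[:,2],1);print('slope',s[0].round(4))
E
python3 - <<'E'
from h import *
a,d=viewer.get_image('wrist');P=cloud('wrist',d);st();lidfit(P,.141,.152)
E
```

```text
t 25.45 p [ 0.53   -0.0206  0.1566] yaw 88.13 tilt [ 0.    -0.001 -1.   ] F [ 0.4  1.4 -1.3] w 0.0231
z med 0.14821083201343882
x edges [[0.01, -0.0677, 0.0661], [0.02, -0.0675, 0.066], [0.03, -0.0673, 0.0663], [0.04, -0.0677, 0.0661], [0.05, -0.0675, 0.0666], [0.06, -0.0677, 0.0664]]
y max [(-5, np.float64(0.0837)), (-4, np.float64(0.0837)), (-3, np.float64(0.0836)), (-2, np.float64(0.0836)), (-1, np.float64(0.0837)), (0, np.float64(0.0836)), (1, np.float64(0.0836)), (2, np.float64(0.0836)), (3, np.float64(0.0836)), (4, np.float64(0.0836)), (5, np.float64(0.0836))]
slope -0.0034
slope -0.008
```

Request:
{"api": "move_arm", "payload": {
  "plan": "-0.0012 0.0006 0.02 0 0 0 0.018; 0 0 0.02 0 0 0 0.018; 0 0 0.005 0 0 0 0.018; 0 0 0 0 0 0 0.018; 0 0 0 0 0 0 0.018; 0 0 0 0 0 0 0.018"
}}

```text
time_s: 26.2
position: [0.5312, -0.0218, 0.1125]
tool_rot: [[0.032, 0.999, 0.001], [0.999, -0.032, -0.0], [-0.0, 0.001, -1.0]]
ft_force: [0.1, 0.0, -1.5]
grip_width: 0.0228
gripper_force: 59.8
```

Run:
```python
from h import *
st();a,d=viewer.get_image('wrist');P=cloud('wrist',d);st();lidfit(P,.096,.11)
```

```text
t 26.2 p [ 0.5312 -0.0218  0.1125] yaw 88.17 tilt [-0.     0.001 -1.   ] F [ 0.1  0.  -1.5] w 0.0228
t 26.25 p [ 0.5312 -0.0219  0.1124] yaw 88.17 tilt [-0.     0.001 -1.   ] F [ 0.2  0.4 -2.6] w 0.0228
z med 0.10405727562816314
x edges [[0.01, -0.0662, 0.0672], [0.02, -0.0663, 0.0673], [0.03, -0.0666, 0.0675], [0.04, -0.0666, 0.0673], [0.05, -0.0664, 0.0673], [0.06, -0.0666, 0.0673]]
y max [(-5, np.float64(0.0824)), (-4, np.float64(0.0824)), (-3, np.float64(0.0824)), (-2, np.float64(0.0824)), (-1, np.float64(0.0824)), (0, np.float64(0.0824)), (1, np.float64(0.0824)), (2, np.float64(0.0824)), (3, np.float64(0.0824)), (4, np.float64(0.0824)), (5, np.float64(0.0824))]
slope -0.0013
slope -0.0086
```

Request:
{"api": "move_arm", "payload": {
  "plan": "-0.0004 -0.0004 0.004 0 0 0 0.018; 0 0 0.003 0 0 0 0.018; 0 0 0.002 0 0 0 0.018; 0 0 0.001 0 0 0 0.018; 0 0 0 0 0 0 0.018"
}}

```text
time_s: 26.88
position: [0.5306, -0.0223, 0.1019]
tool_rot: [[0.032, 0.999, -0.0], [0.999, -0.032, 0.0], [0.0, -0.0, -1.0]]
ft_force: [-0.3, -0.2, -1.9]
grip_width: 0.0233
gripper_force: 59.8
```

Request:
{"api": "move_arm", "payload": {
  "plan": "0 0 0.0007 0 0 0 0.018; 0 0 0.0006 0 0 0 0.018; 0 0 0.0004 0 0 0 0.018; 0 0 0 0 0 0 0.018"
}}

```text
time_s: 27.38
position: [0.5306, -0.0223, 0.1007]
tool_rot: [[0.032, 0.999, 0.0], [0.999, -0.032, -0.0], [-0.0, 0.0, -1.0]]
ft_force: [-2.1, -0.2, 4.8]
grip_width: 0.0228
gripper_force: 60.6
```

Contact at the expected seat height. Release and check.

Request:
{"api": "move_arm", "payload": {
  "plan": "0 0 0 0 0 0 0.0854; 0 0 0 0 0 0 0.0854; 0 0 0 0 0 0 0.0854; 0 0 0 0 0 0 0.0854; 0 0 -0.02 0 0 0 0.0854; 0 0 -0.06 0 0 0 0.0854; -0.03 0 -0.05 0 0 0 0.0854; -0.03 0 0 0 0 0 0.0854; 0 0 0 0 0 0 0.0854; 0 0 0 0 0 0 0.0854"
}}

```text
time_s: 28.62
position: [0.5285, -0.0817, 0.2298]
tool_rot: [[0.032, 0.999, -0.001], [0.999, -0.032, 0.001], [0.001, -0.001, -1.0]]
ft_force: [0.9, 0.3, -0.0]
grip_width: 0.0855
gripper_force: 0.0
```

Run:
```python
from h import *
st();a,d=viewer.get_image('wrist');P=cloud('wrist',d);lidfit(P,.0915,.102)
s,_=viewer.get_image('scene');cv2.imwrite('pics/fin.png',np.hstack([cv2.resize(s[130:330,160:440],(400,286)),cv2.resize(a,(382,286))])[...,::-1])
```

```text
t 28.62 p [ 0.5285 -0.0817  0.2298] yaw 88.16 tilt [ 0.001 -0.001 -1.   ] F [ 0.9  0.3 -0. ] w 0.0855
z med 0.09278748513971469
x edges [[0.01, -0.0663, 0.0647], [0.02, -0.0658, 0.0653], [0.03, -0.0665, 0.0652], [0.04, -0.0655, 0.0659], [0.05, -0.0664, 0.0653], [0.06, -0.0664, 0.0655]]
y max [(-5, np.float64(0.0808)), (-4, np.float64(0.0807)), (-3, np.float64(0.0808)), (-2, np.float64(0.0807)), (-1, np.float64(0.0801)), (0, np.float64(0.0814)), (1, np.float64(0.0814)), (2, np.float64(0.0813)), (3, np.float64(0.0814)), (4, np.float64(0.0814)), (5, np.float64(0.0814))]
slope -0.0006
slope -0.0007
```

View pics/fin.png

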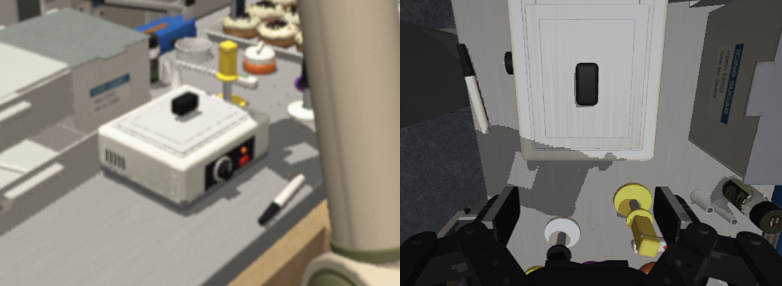

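Run:
```python
from h import *
a,d=viewer.get_image('wrist');Q=pan(cloud('wrist',d)).reshape(-1,3)
m=(abs(Q[:,0])<.064)&(abs(Q[:,1])<.078)&(Q[:,2]<.065)&(Q[:,2]>.04);q=Q[m]
A=np.c_[q[:,:2],np.ones(len(q))];k=np.linalg.lstsq(A,q[:,2],rcond=None)[0];print(k[:2],k[2]+.036)
if abs(k[:2]).max()<.008 and abs(k[2]+.036-.0915)<.0015: print(env.close_job())
```

```text
[-0.00131606 -0.00259422] 0.0923017634486902
the job is handed in; nothing more can be done
None
```

I handed the job in at about 29 s of the 72 s allowed. All nine pieces are in one level layer, topping out 33–35 mm above the pan floor (fill line 42 mm). I finished with a firm press of about 13 N, and no force reading came near the 2.5 kg limit. The tamper is back upright where it first stood, and the lid sits flat in the pan's rim.

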